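# Slide the filled tin into the lid press

### The arm

A 7-joint arm with a two-finger parallel gripper is mounted at the origin on a cart in front of the work surface, level with it; the furniture and walls round the work are solid. World frame = base frame: x ahead of the robot, y to its left, z up, the work surface at z = 0. Lengths are in m, angles in degrees, forces in N, time in s.
With the tool pointing down it reaches from about 0.4 to 0.85 m from the base axis. Payload 4.4 kg.
Tool frame: the origin (TCP) lies at the very end of the fingers, on their centre line; the grasp point (between the pads) lies 19 mm behind it; z points along the fingers, y is the line along which they close (so a half turn about z gives the same grasp; the last joint's range is limited). The gripper opens to 94 mm and grips with 3 to 60 N. Pads are 16 mm wide; open, the fingers measure 119 mm over their backs; the gripper's body (75 mm by 177 mm) begins 78 mm behind the grasp point.
Start: joints at [64.412, 36.005, 2.206, 86.941, -1.547, 57.084, -1.146], TCP at [0.242, -0.603, 0.205] pointing down, gripper open.
Joint ranges: [-175.42, 175.42], [-21.48, 121.26], [-71.46, 75.88], [10.55, 141.38], [-63.04, 243.04], [13.31, 113.54], [-168.57, 168.57]. Speed limits (degrees/s): [147.25, 147.25, 180, 180, 180, 180, 180].

### API

Orientations are given as [roll, pitch, yaw] about the fixed x, y, z axes, in that order (R = Rz(yaw) Ry(pitch) Rx(roll)).
In Python, from station import telemetry, eyes, order gives the robot as it stands.
- The arm moves only by the tool jog_arm, never from a script. Its argument "moves" is a list of rows, each a list of 6 numbers: the shift along the tool's x, y, z in units of 150 mm (1.0 is 150 mm), then the turn, a rotation vector about the tool's x, y, z in units of 90 degrees (1.0 is 90 degrees). A call has 1 to 12 rows; each row is the pose to reach, as a shift and turn from the pose commanded when the call began, along the tool's axes at that moment; what a row does not reach only later rows make up. A row lasts 1/12 s, in which the tool goes at most 41.7 mm and 7.16 degrees, less where a joint would pass 70% of its speed; a pose out of reach is approached as far as the arm can. A call with a number of a shift or a turn outside -1 to 1 is refused whole. A call with a gripper value outside its range is refused whole. "hand" is the closure, from 0 (fully open) to 1 (shut), set as the call begins (left out, the last holds). The fingers move at their own pace and stop on an object; the grip force is fixed at half the most. Time passes only in rows, so rows that repeat a pose let the fingers close. It gives the time, the measured TCP pose, the force, the opening and the grip force at its end, in the units of the state.
- telemetry.observe(): the state, without advancing time (a new reading comes with each control period).
- eyes.capture(name): name is "scene" or "side" or "wrist"; returns a dict with "frame" (400x640x3 uint8, red, green, blue), "intrinsics" (3x3 intrinsics, pixels), "R" (3x3) and "t" (3): a world point X has camera coordinates R X + t. Camera axes: x right, y down, z forward; pixel columns grow to the right and rows downward; lengths in m; the calibration is good to about 2 mm. A picture is of the moment at which its call begins. There is no depth.
- order.job_done(): hands the job in; it is judged then, once.
The state is a dict: "t": time; "q": joint angles; "dq": joint speeds; "joint_efforts": joint torques, N m; "position": TCP position; "ee_rot": TCP orientation; "ft_force": force on the tool from outside, world axes, zero at the start; "torque": the same for the moment, N m; "finger_gap": finger opening in m; "grasp_force": force on a finger pad.
Only numpy, scipy, OpenCV 4.12 (cv2) and the standard library are available. Lean on these libraries where they do the work, as an engineer would, in place of code of your own. Each camera call takes 0.05 s, during which the arm holds its last target. There are 200 camera calls.

### The job

The paint tin on the filling mark has been filled and its lid is only laid on: without lifting or tipping it, slide it along the counter to the lid press and on between the press's guide rails, under the head, until you feel the sprung stop at the back go all the way in. Push gently, do not ram the stop, and leave the tin standing there against the stop, with the other things on the counter left where they are.

Things in the scene. Friction and masses are not known exactly. Their poses are not given: they have to be found in the camera images.
- paint_tin: The paint tin to be moved: plain off-white, round, 75 mm across, 95 mm high, about 0.3 to 0.6 kg, lid only laid on. It stands on the counter, inside the filling mark. Origin at the centre of its underside; z up; its yaw means nothing.
- fill_mark: The filling mark: a dark ring, 88 mm across, painted flat on the counter; the tin starts on it. Origin at its centre. A white sheet, 240x340 mm, 5 mm thick, lies fixed on the counter nearer the robot; keep the tin off it (its step would catch the tin): its far edge runs straight from about world (0.446, -0.213) to (0.550, 0.110) m.
- press: Lid press fixed to the counter, its mouth facing right, back column with an overhanging head. Origin on the counter, on its centre line in front of its mouth; x points along that line into the press, y to its left, z up. All 'press x, y' are in this frame. Column at press x = 233 to 265 mm; air cylinder on the head up to z = 272 mm.
- press_mouth (a point): On the counter where the straight part of the guide rails begins: press x = 85 mm, y = 0. Two aluminium rails, 20 mm high, inner faces at press y = +-40.5 mm, run on the bare counter from x = 85 to 170 mm (3 mm play each side of the tin); flared lead-ins in front of them reach out to x = 61 mm, y = +-57 mm.
- press_head_edge (a point): Middle of the lower front edge of the head: press x = 112 mm, z = 130 mm. Head 90 mm wide, z = 130 to 192 mm; round platen under it down to z = 120 mm. The tin's near side ends about below this edge, so a vertical gripper does not fit behind it: lean the tool back from the head by 30 to 45 degrees, fingers forward and down.
- press_stop: Back stop of the press; this origin is the press's own and does not tell where the stop stands. A stiff carriage, set differently each time, holds a sprung plunger (steel face 28 mm across, z = 40 mm, y = 0). It yields 8 mm under 0.4 to 0.8 N, too weak to push the tin back, then is hard; the tin's centre is then at press x = 142 to 166 mm: feel where.
- short_bottle: Bystander, loose: white plastic bottle, 66 mm across, 124 mm high. Origin at the centre of its underside.
- tall_bottle: Bystander, loose: white plastic bottle, 66 mm across, 149 mm high. Origin at the centre of its underside.
- spray_can: Bystander, loose: black aerosol can with a yellow cap, 66 mm across, 210 mm high. Origin at the centre of its underside.
- small_tin: Bystander, loose: plain tin, 75 mm across, 90 mm high, like the paint tin but away from the mark. Origin at the centre of its underside.

How it is judged (in metres and radians):
On the way, in this order (a step that is already met when the one before it is completed fails the run):
1. the tin has entered between the press's guide rails (x of paint_tin in the frame of press above 0.09 m and y of paint_tin in the frame of press between -0.006 and 0.006 m), for 0.05 s.
2. the tin has pressed the sprung stop all the way in (more than 3 N on the stop, whose spring alone gives at most 0.8 N) (contact force between paint_tin and press_stop above 3 N), for 0.05 s.
At the end, for the whole second after the job is handed in: The tin stands upright (within 3 degrees) and still on the counter between the guide rails, within 6 mm of the press's centre line, its centre 132 to 172 mm along x of the press, and is still touching the stop's plunger (more than 0.1 N) (y of paint_tin in the frame of press between -0.006 and 0.006 m and x of paint_tin in the frame of press between 0.132 and 0.172 m and contact force between paint_tin and press_stop above 0.1 N and angle between paint_tin's own z axis and vertical below 0.05 rad and height (world z) of paint_tin below 0.004 m and linear speed of paint_tin below 0.01 m/s).
It fails at once if the tin is lifted more than 10 mm off the counter (height (world z) of paint_tin above 0.01 m).
It fails at once if the tin is tipped more than 7 degrees (angle between paint_tin's own z axis and vertical above 0.12 rad).
It fails at once if the stop is rammed: more than 40 N between tin and stop (contact force between paint_tin and press_stop above 40 N).
It fails at once if a bystander is moved more than 25 mm (distance of any of short_bottle, tall_bottle, spray_can, small_tin from where it was at the start of the episode above 0.025 m).
It also fails if it takes over 61 s, if anything falls off the work surface, if the arm or the gripper's body presses on something with over 40 N, if the wrist force passes 120 N, or if a joint passes its speed limit or range.

## Working session

There is one attempt and no reset: what is moved stays moved. The work goes in short steps, Python scripts to look and compute and a tool call to move; the robot and the scene stay as the last step left them, time stands still between calls to the robot, and variables do not carry over. Pictures are saved under pics/ and viewed, at most 10 in all, crops included, and the job is handed in when it is done.

Besides the shell and the picture viewer there is one more tool, called after "Emit:" as a command line: name --pt "numbers of a row" for each row, then --argument value for the rest. jog_arm: Moves the arm, as the interface text tells. Shifts and turns lie within -1 to 1; 1 stands for 150 mm of shift or 90 degrees of turn. Its arguments: {"type":"object","properties":{"moves":{"type":"array"},"hand":{"type":"number"}},"required":["moves"]}

```bash
ls; mkdir -p pics; python3 - <<'E'
from station import telemetry, eyes
import cv2,json,numpy as np,pickle
s=telemetry.observe();print({k:np.round(v,3).tolist() for k,v in s.items()})
for n in("scene","side"):
    c=eyes.capture(n);cv2.imwrite(f"pics/{n}0.png",c["frame"][:,:,::-1]);pickle.dump(c,open(f"pics/{n}0.pkl","wb"))
    print(n,np.round(c["intrinsics"],1).tolist(),np.round(-c["R"].T@c["t"],3))
E
```

```text
pics
{'t': 0.0, 'q': [64.413, 36.057, 2.203, 86.995, -1.545, 57.085, -1.146], 'dq': [-0.009, 0.061, 0.024, 0.035, -0.013, 0.012, 0.031], 'joint_efforts': [0.001, -54.973, 1.144, -18.663, -0.052, 0.024, 0.0], 'position': [0.241, -0.603, 0.205], 'ee_rot': [-179.892, 0.004, 21.818], 'ft_force': [0.471, 0.578, -0.254], 'torque': [-0.036, -0.009, 0.001], 'grasp_force': 0.0, 'finger_gap': 0.094}
scene [[394.8, 0.0, 322.3], [0.0, 394.8, 199.7], [0.0, 0.0, 1.0]] [0.214 0.552 0.721]
side [[439.6, 0.0, 317.9], [0.0, 439.6, 194.3], [0.0, 0.0, 1.0]] [-0.355  0.461  0.684]
```

View pics/scene0.png

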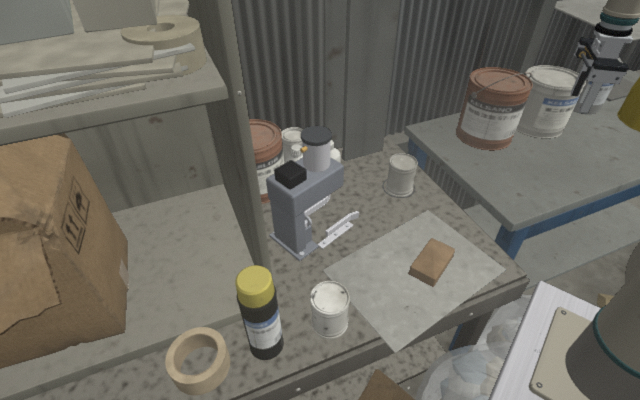

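View pics/side0.png

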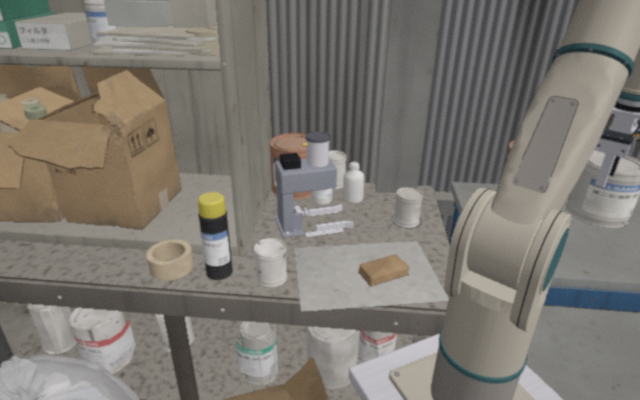

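The scene view shows the paint tin on its ring at (400,175), the press at (310,190) with rails at (340,228), the small tin at (330,308) and the spray can at (260,315). The side view has the tin at (407,207) and the rails at (325,218), with bottles behind the press at (323,180) and (355,182). I'll enlarge these areas.

```bash
python3 - <<'E'
import cv2,numpy as np
a=cv2.imread("pics/scene0.png")[110:260,255:425];b=cv2.imread("pics/side0.png")[125:250,265:435]
f=lambda i:cv2.resize(i,None,fx=4.5,fy=4.5,interpolation=cv2.INTER_CUBIC)
cv2.imwrite("pics/a.png",cv2.resize(a,None,fx=4,fy=4,interpolation=2)[:600]);cv2.imwrite("pics/b.png",cv2.resize(b,None,fx=4.5,fy=4.5,interpolation=2))
E
```

```text
(no output)
```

View pics/a.png

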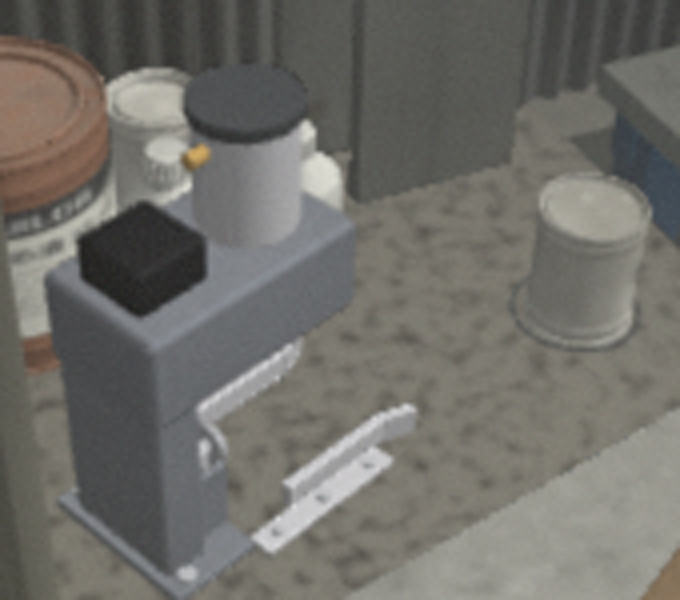

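View pics/b.png

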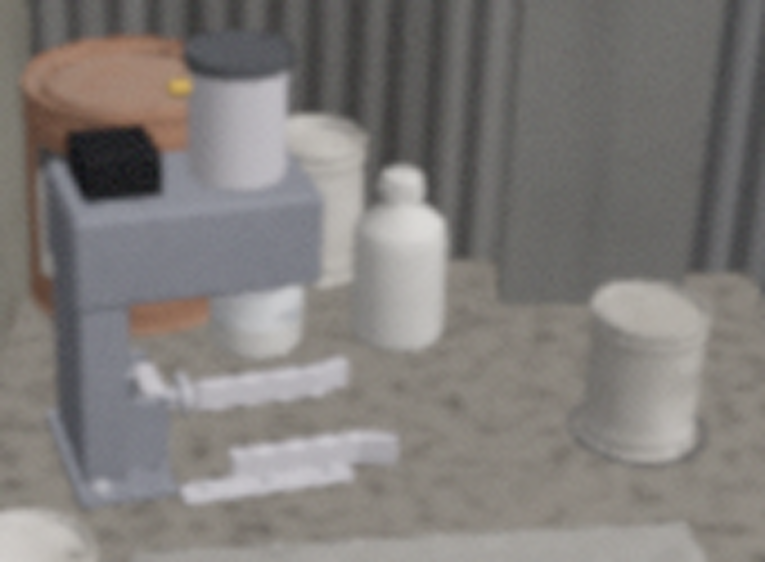

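The crops show the tin's lid centre at a(595,207) / b(648,315). The near rail's lead-in tip is at a(415,408) / b(397,435), the near rail's rear end at a(287,485) / b(232,450), and the head's lower front corner at a(352,298) / b(320,283). Next I'll triangulate these.

```bash
cat >h.py <<'E'
import numpy as np,pickle
def load(n): return pickle.load(open(f"pics/{n}.pkl","rb"))
def ray(c,p):
    d=c["R"].T@np.linalg.solve(c["intrinsics"],[p[0],p[1],1]);return -c["R"].T@c["t"],d/np.linalg.norm(d)
def onz(c,p,z):
    o,d=ray(c,p);return o+d*(z-o[2])/d[2]
def tri(*cp):
    A=0;b=0;rs=[ray(*x) for x in cp]
    for o,d in rs: M=np.eye(3)-np.outer(d,d);A=A+M;b=b+M@o
    X=np.linalg.solve(A,b);return X,[np.linalg.norm((np.eye(3)-np.outer(d,d))@(X-o)) for o,d in rs]
def proj(c,X):
    p=c["intrinsics"]@(c["R"]@np.asarray(X)+c["t"]);return p[:2]/p[2]
E
python3 - <<'E'
from h import *
S,D=load("scene0"),load("side0")
A=lambda x,y:(255+x/4,110+y/4)
B=lambda x,y:(265+x/4.5,125+y/4.5)
for n,a,b in[("lid",(595,207),(648,315)),("tinbase",(582,345),(640,459)),("ringnear",(582,347),(640,463)),("headlowfront",(352,298),(320,283)),("headtopfront",(355,228),(322,197)),("railtip",(413,406),(396,433)),("railrear",(287,485),(232,450)),("farrailtip",(300,345),(347,360)),("cap",(246,88),(239,48)),
 ("sh",(312,140),(402,180)),("headrear",(152,352),(80,225)),("platecorner",(60,497),(48,412)),("platefront",(392,458),(355,475)),("platerear",(265,553),(185,502))]:
    X,e=tri((S,A(*a)),(D,B(*b)));print(n,np.round(X*1000),np.round(np.array(e)*1000,1))
print(onz(S,A(595,207),.095),onz(D,B(648,315),.095))
for a,b in (((392,458),(265,553)),): print([np.round(onz(S,A(*p),.003),3) for p in (a,b)])
# spray, small tin
for n,a,b,z in[("smalltin",(330,298),(270,249),.09),("spray",(256,275),(212,197),.2)]:
    X,e=tri((S,a),(D,b));print(n,np.round(X*1000),np.round(np.array(e)*1000,1))
E
```

```text
lid [ 547. -248.   90.] [1. 1.]
tinbase [ 537. -245.  -18.] [4.8 4.8]
ringnear [ 538. -245.  -21.] [4.4 4.4]
headlowfront [598. -36. 131.] [0. 0.]
headtopfront [594. -32. 189.] [2.3 2.3]
railtip [578. -83.  22.] [2.1 2.1]
railrear [602.  21.  21.] [1.6 1.6]
farrailtip [674. -95.  19.] [5.8 5.8]
cap [647.  -3. 271.] [0.7 0.7]
sh [ 710. -154.  131.] [1. 1.]
headrear [620. 111. 186.] [1.9 1.9]
platecorner [716. 102.   6.] [0.4 0.4]
platefront [573. -53.   1.] [1.3 1.3]
platerear [592.  56.  -2.] [1.1 1.1]
[ 0.54517624 -0.24323547  0.095     ] [ 0.53862643 -0.24038437  0.095     ]
[array([ 0.572, -0.049,  0.003]), array([0.589, 0.061, 0.003])]
smalltin [460. 204.  84.] [0.2 0.2]
spray [530. 311. 211.] [1.3 1.3]
```

Emit:
jog_arm --pt "0.3 -0.1 -0.3" --pt "0.5 -0.25 -0.6" --pt "0.7 -0.35 -0.9" --pt "0.9 -0.45 -1" --pt "1 -0.5 -1" --pt "1 -0.5 -1" --hand 0

```text
schema error: expected 6 numbers
```

Emit:
jog_arm --pt "0.3 -0.1 -0.3 0 0 0" --pt "0.5 -0.25 -0.6 0 0 0" --pt "0.7 -0.35 -0.9 0 0 0" --pt "0.9 -0.45 -1 0 0 0" --pt "1 -0.5 -1 0 0 0" --pt "1 -0.5 -1 0 0 0" --hand 0

```text
t: 0.6
position: [0.3576, -0.4748, 0.3587]
ee_rot: [179.8, -0.3, 22.1]
ft_force: [-0.0, 0.5, -0.3]
finger_gap: 0.0936
grasp_force: 0.0
```

Emit:
jog_arm --pt "0.25 -0.12 -0.1 0 0 0" --pt "0.5 -0.25 -0.2 0 0 0" --pt "0.75 -0.37 -0.3 0 0 0" --pt "1 -0.5 -0.3 0 0 0" --pt "1 -0.5 -0.3 0 0 0"

```text
t: 1.02
position: [0.4704, -0.3452, 0.4012]
ee_rot: [-179.9, -0.3, 22.4]
ft_force: [0.7, 1.1, 0.1]
finger_gap: 0.0939
grasp_force: 0.0
```

Emit:
jog_arm --pt "0.25 -0.1 0 0 0 0" --pt "0.5 -0.2 0 0 0 0" --pt "0.75 -0.3 0 0 0 0" --pt "0.85 -0.4 0 0 0 0" --pt "0.85 -0.4 0 0 0 0" --pt "0.85 -0.4 0 0 0 0"

```text
t: 1.52
position: [0.5607, -0.2484, 0.3997]
ee_rot: [-179.9, 0.1, 22.0]
ft_force: [-0.9, -0.9, -0.1]
finger_gap: 0.0939
grasp_force: 0.0
```

```bash
python3 - <<'E'
from station import telemetry, eyes
import cv2,numpy as np,pickle
s=telemetry.observe();print({k:np.round(s[k],3).tolist() for k in("t","position","ee_rot","q","finger_gap")})
c=eyes.capture("wrist");pickle.dump(c,open("pics/w1.pkl","wb"));cv2.imwrite("pics/w1.png",c["frame"][:,:,::-1])
print(np.round(c["intrinsics"],1).tolist(),np.round(-c["R"].T@c["t"],3))
E
```

```text
{'t': 1.517, 'position': [0.561, -0.248, 0.4], 'ee_rot': [-179.942, 0.071, 21.99], 'q': [22.819, 25.098, -2.579, 74.993, 1.116, 80.025, -47.722], 'finger_gap': 0.094}
[[324.8, 0.0, 320.5], [0.0, 324.8, 195.4], [0.0, 0.0, 1.0]] [ 0.626 -0.223  0.578]
```

View pics/w1.png

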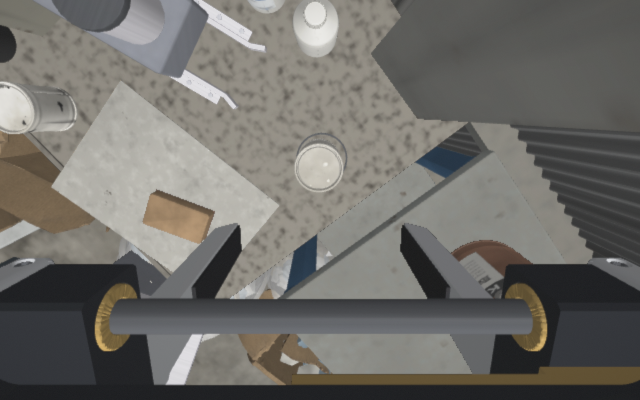

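The wrist view shows the tin's lid at (320,168), the two lead-in tips at about (235,106) and (264,48), the bottle's cap at (316,13), and the head's front corner at (205,20)–(178,77). I'll enlarge the part with the rails.

```bash
python3 - <<'E'
import cv2,numpy as np
from h import *
a=cv2.imread("pics/w1.png")
cv2.imwrite("pics/w1c.png",cv2.resize(a[0:120,160:320],None,fx=5,fy=5,interpolation=2))
g=cv2.cvtColor(a,cv2.COLOR_BGR2GRAY)
# tin lid circle
m=(cv2.GaussianBlur(g,(3,3),0)>165).astype(np.uint8)*255
m[:125]=0;m[205:]=0;m[:,:285]=0;m[:,355:]=0
k=max(cv2.findContours(m,0,1)[0],key=cv2.contourArea);e=cv2.fitEllipse(cv2.convexHull(k));print(e)
W,S,D=load("w1"),load("scene0"),load("side0")
A=lambda x,y:(255+x/4,110+y/4)
B=lambda x,y:(265+x/4.5,125+y/4.5)
print("lid",onz(W,e[0],.095),tri((W,e[0]),(S,A(595,207)),(D,B(648,315))))
for n,w,s,d in[("tip",(235,107),A(413,406),B(396,433)),("ftip",(265,47),None,B(347,360)),("shortcap",(316,13),None,(265+402/4.5,125+172/4.5))]:
    l=[(W,w),(D,d)]+([(S,s)] if s else []);X,e=tri(*l);print(n,np.round(X*1000),np.round(np.array(e)*1000,1))
E
```

```text
((318.4592590332031, 167.55178833007812), (48.172733306884766, 49.00019454956055), 90.48477935791016)
lid [ 0.55110461 -0.24974016  0.095     ] (array([ 0.54941651, -0.25010061,  0.08820049]), [np.float64(0.0006214820158887478), np.float64(0.0015089163056599914), np.float64(0.0011669479053592333)])
tip [581. -87.  18.] [0.7 2.4 2.6]
ftip [ 686. -104.   16.] [1.8 1.8]
shortcap [ 738. -171.  124.] [0.8 0.8]
```

View pics/w1c.png

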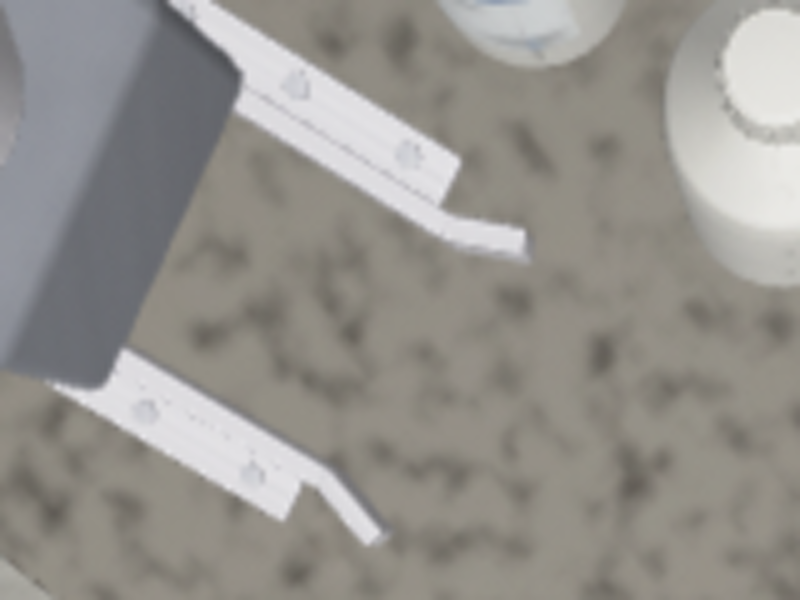

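The crop shows the near rail's inner edge running crop (125,348)→(325,462) and the far rail's (240,115)→(450,243). The lead-in tips are at (385,540) and (528,258), and the head's lower front edge ends at (240,75) and (105,387). From these I'll fit the press frame.

```bash
python3 - <<'E'
from h import *
W=load("w1");C=lambda x,y:(160+x/5,y/5)
P={}
for n,p,z in[("n1",(125,348),0),("nbend",(327,462),0),("ntip",(388,535),0),("f1",(240,115),0),("fbend",(452,245),0),("ftip",(528,260),0),("h1",(241,97),.13),("h2",(105,387),.13),("bol1",(145,410),.004),("bol2",(252,472),.004),("fbol1",(296,83),.004),("fbol2",(409,153),.004)]:
    P[n]=onz(W,C(*p),z);print(n,np.round(P[n]*1000))
d=sum((P[b]-P[a])[:2]/np.linalg.norm((P[b]-P[a])[:2]) for a,b in[("nbend","n1"),("fbend","f1"),("bol2","bol1"),("fbol2","fbol1")])
print([np.degrees(np.arctan2(*(P[b]-P[a])[1::-1])) for a,b in[("nbend","n1"),("fbend","f1"),("bol2","bol1"),("fbol2","fbol1"),("h1","h2")]])
ex=d/np.linalg.norm(d);ey=np.array([-ex[1],ex[0]]);yaw=np.degrees(np.arctan2(ex[1],ex[0]))
pr=lambda X:np.array([X[:2]@ex,X[:2]@ey])
q={k:pr(v) for k,v in P.items()};print({k:np.round(v*1000) for k,v in q.items()})
y0=((q["nbend"]+q["fbend"])/2)[1];x0=((q["nbend"]+q["fbend"])/2)[0]-.085
yt=((q["ntip"]+q["ftip"])/2);print("widths",(q["nbend"]-q["fbend"]),(q["n1"]-q["f1"]),q["ntip"]-q["ftip"],yt,"x0 from tip",yt[0]-.061,"from bend",x0,"yh",(q["h1"]+q["h2"])/2-[.112,0])
O=x0*ex+y0*ey;print("O",O,"yaw",yaw)
for n,X in[("tin",(.550,-.250)),("bottle",(.738,-.171)),("cap",(.647,-.003)),("smalltin",(.46,.204))]: print(n,np.round((pr(np.array(X))-[x0,y0])*1000,1))
E
```

```text
n1 [606.  14.   0.]
nbend [597. -60.   0.]
ntip [582. -87.   0.]
f1 [689.  -1.   0.]
fbend [677. -78.   0.]
ftip [ 682. -102.    0.]
h1 [679. -50. 130.]
h2 [600. -38. 130.]
bol1 [590.   0.   4.]
bol2 [584. -39.   4.]
fbol1 [704. -17.   4.]
fbol2 [698. -57.   4.]
[np.float64(82.69478059247845), np.float64(81.62631582745576), np.float64(81.818718922125), np.float64(81.59909838031714), np.float64(170.89445599404075)]
{'n1': array([  98., -598.]), 'nbend': array([  24., -599.]), 'ntip': array([  -5., -588.]), 'f1': array([  95., -682.]), 'fbend': array([  18., -682.]), 'ftip': array([  -6., -690.]), 'h1': array([  46., -679.]), 'h2': array([  47., -599.]), 'bol1': array([  83., -584.]), 'bol2': array([  44., -584.]), 'fbol1': array([  82., -699.]), 'fbol2': array([  42., -699.])}
widths [0.00576289 0.08218377] [0.00309117 0.08358615] [0.0009439  0.10175473] [-0.00504798 -0.63912261] x0 from tip -0.06604797920938552 from bend -0.06382729701644871 yh [-0.06573798 -0.63893378]
O [ 0.6251509  -0.15305057] yaw 81.93472372972495
tin [-106.5   60.8]
bottle [  -1.9 -114.3]
cap [151.6  -0.6]
smalltin [330.3 213.6]
```

```bash
cat >>h.py <<'E'
from scipy.spatial.transform import Rotation as Ro
yaw=np.radians(81.8);ex=np.array([np.cos(yaw),np.sin(yaw)]);ey=np.array([-ex[1],ex[0]])
O=np.array([.6252,-.1535])
def w2p(X): d=np.asarray(X)[:2]-O;return np.array([d@ex,d@ey])
def p2w(x,y,z): return np.append(O+x*ex+y*ey,z)
def rot(psi,tilt): return Ro.from_euler("xyz",[180,0,81.8-psi],degrees=True)*Ro.from_rotvec([0,np.radians(tilt),0])
def go(s,pos,R=None):
    R0=Ro.from_euler("xyz",s["ee_rot"],degrees=True)
    return np.round(R0.inv().apply(np.array(pos)-s["position"])/.15,3),np.round((R0.inv()*(R or R0)).as_rotvec(degrees=True)/90,3)
E
python3 - <<'E'
from h import *
from station import telemetry
s=telemetry.observe();R=rot(25,45)
print(R.as_matrix().round(2).tolist())
f=R.as_matrix()[:2,2];f/=np.linalg.norm(f);t=np.array([.550,-.250]);print(f)
for b in(.075,.1):
  p=t-b*f;print(p,go(s,np.append(p,.2),R),go(s,np.append(p,.4),R))
S,W=load("scene0"),load("w1")
X,e=tri((S,(500,80)),(W,(492,258)));print("can",X,e)
for p in((434,148),(467,128)): print(onz(W,p,0))
E
```

```text
[[0.39, 0.84, 0.39], [0.59, -0.55, 0.59], [0.71, 0.0, -0.71]]
[0.54756322 0.83676431]
[ 0.50893276 -0.31275732] (array([-0.467,  0.26 ,  1.334]), array([ 0.152,  0.485, -0.368])) (array([-0.47 ,  0.261,  0.001]), array([ 0.152,  0.485, -0.368]))
[ 0.49524368 -0.33367643] (array([-0.604,  0.356,  1.334]), array([ 0.152,  0.485, -0.368])) (array([-0.606,  0.356,  0.001]), array([ 0.152,  0.485, -0.368]))
can [ 0.48699869 -0.52514311  0.20920754] [np.float64(0.062388727402172134), np.float64(0.062388727402172085)]
[ 0.64525717 -0.43159147  0.        ]
[ 0.69783231 -0.46917916  0.        ]
```

Emit:
jog_arm --pt "-0.1 0.05 0 0.019 0.06 -0.046" --pt "-0.2 0.1 0 0.038 0.12 -0.092" --pt "-0.3 0.15 0 0.057 0.18 -0.138" --pt "-0.4 0.2 0 0.076 0.242 -0.184" --pt "-0.45 0.25 0 0.095 0.303 -0.23" --pt "-0.5 0.28 0 0.114 0.364 -0.276" --pt "-0.55 0.32 0.1 0.133 0.425 -0.322" --pt "-0.6 0.36 0.2 0.152 0.485 -0.368" --pt "-0.6 0.36 0.3 0.152 0.485 -0.368" --pt "-0.6 0.36 0.4 0.152 0.485 -0.368" --pt "-0.6 0.36 0.4 0.152 0.485 -0.368" --hand 0.42

```text
t: 2.48
position: [0.4935, -0.3355, 0.3363]
ee_rot: [-179.5, -45.1, 56.1]
ft_force: [1.0, -0.6, 1.0]
finger_gap: 0.0548
grasp_force: 0.0
```

```bash
python3 - <<'E'
from h import *
from station import telemetry
s=telemetry.observe();print({k:np.round(s[k],3).tolist() for k in("t","position","ee_rot","q","finger_gap")})
S,W,D=load("scene0"),load("w1"),load("side0")
for z in(0,.1,.2): print(onz(S,(500,80),z),onz(S,(488,140),z),onz(W,(492,258),z))
R=rot(25,45);print("err",(Ro.from_euler("xyz",s["ee_rot"],degrees=True).inv()*R).as_rotvec(degrees=True))
print(go(s,[.495,-.334,.2],R),go(s,[.495,-.334,.05],R))
E
```

```text
{'t': 2.483, 'position': [0.494, -0.335, 0.336], 'ee_rot': [-179.521, -45.073, 56.11], 'q': [66.056, 36.449, -18.187, 83.767, -32.81, 78.307, 28.005], 'finger_gap': 0.055}
[ 5.43781224e-01 -1.08371034e+00 -1.11022302e-16] [ 0.43159424 -0.62947722  0.        ] [ 0.4980639  -0.63126505  0.        ]
[ 0.49800541 -0.85696161  0.1       ] [ 0.40137317 -0.46570799  0.1       ] [ 0.52026239 -0.56062962  0.1       ]
[ 0.45222961 -0.63021288  0.2       ] [ 0.37115211 -0.30193876  0.2       ] [ 0.54246089 -0.4899942   0.2       ]
err [ 0.0098361  -0.07505538 -0.48753388]
(array([-0.634,  0.008,  0.651]), array([ 0.   , -0.001, -0.005])) (array([-1.342,  0.014,  1.358]), array([ 0.   , -0.001, -0.005]))
```

Emit:
jog_arm --pt "-0.15 0 0.15 0 0 0" --pt "-0.3 0 0.3 0 0 0" --pt "-0.45 0 0.45 0 0 0" --pt "-0.6 0 0.6 0 0 0" --pt "-0.75 0 0.75 0 0 0" --pt "-0.85 0 0.85 0 0 0" --pt "-0.95 0 0.95 0 0 0" --pt "-1 0 1 0 0 0" --pt "-1 0 1 0 0 0" --hand 0.42

```text
t: 3.23
position: [0.496, -0.3335, 0.1269]
ee_rot: [-179.9, -45.1, 56.6]
ft_force: [-0.2, -0.4, 0.9]
finger_gap: 0.0546
grasp_force: 0.0
```

```bash
cat >st.py <<'E'
from h import *
from station import telemetry
s=telemetry.observe();print({k:np.round(s[k],4).tolist() for k in("t","position","ee_rot","ft_force","finger_gap")},"press",np.round(w2p(s["position"])*1000,1))
E
python3 - <<'E'
from st import *
f=rot(25,45).as_matrix()[:2,2];f/=np.linalg.norm(f);t=np.array([.550,-.250])
for b in(.075,.045,.032): print(b,go(s,np.append(t-b*f,.034)))
R0=Ro.from_euler("xyz",s["ee_rot"],degrees=True).inv()
for n,v in(("ex",[*ex,0]),("ey",[*ey,0]),("up",[0,0,1])): print(n,R0.apply(v).round(3))
E
```

```text
{'t': 3.2333, 'position': [0.496, -0.3335, 0.1269], 'ee_rot': [-179.8642, -45.0573, 56.59], 'ft_force': [-0.1676, -0.4428, 0.8973], 'finger_gap': 0.0546} press [-196.5  102.2]
0.075 (array([-0.323, -0.003,  0.553]), array([0., 0., 0.]))
0.045 (array([-0.182, -0.003,  0.694]), array([0., 0., 0.]))
0.032 (array([-0.121, -0.003,  0.756]), array([0., 0., 0.]))
ex [ 0.639 -0.424  0.641]
ey [-0.301 -0.905 -0.299]
up [ 0.708 -0.002 -0.706]
```

Emit:
jog_arm --pt "-0.15 0 0.15 0 0 0" --pt "-0.3 0 0.3 0 0 0" --pt "-0.4 0 0.45 0 0 0" --pt "-0.36 0 0.51 0 0 0" --pt "-0.32 0 0.55 0 0 0" --pt "-0.27 0 0.6 0 0 0" --pt "-0.22 0 0.65 0 0 0" --pt "-0.18 0 0.69 0 0 0" --pt "-0.18 0 0.69 0 0 0"

```text
t: 3.98
position: [0.5291, -0.2851, 0.0385]
ee_rot: [179.8, -45.2, 57.1]
ft_force: [0.3, -0.2, 0.2]
finger_gap: 0.0541
grasp_force: 0.0
```

```bash
python3 - <<'E'
from st import *
from station import eyes
import cv2
ims=[]
for n in("scene","wrist"):
    c=eyes.capture(n);pickle.dump(c,open(f"pics/{n}2.pkl","wb"));ims.append(c["frame"][:,:,::-1])
a=cv2.resize(ims[0][110:260,255:455],(533,400));b=cv2.resize(ims[1],None,fx=.41,fy=.41)
o=np.zeros((400,800,3),np.uint8);o[:,:533]=a;o[:b.shape[0],536:536+b.shape[1]]=b[:,:264];cv2.imwrite("pics/c2.png",o)
E
```

```text
{'t': 3.9833, 'position': [0.5291, -0.2851, 0.0385], 'ee_rot': [179.7509, -45.1718, 57.1497], 'ft_force': [0.3355, -0.1548, 0.177], 'finger_gap': 0.0541} press [-143.9   76.4]
```

View pics/c2.png

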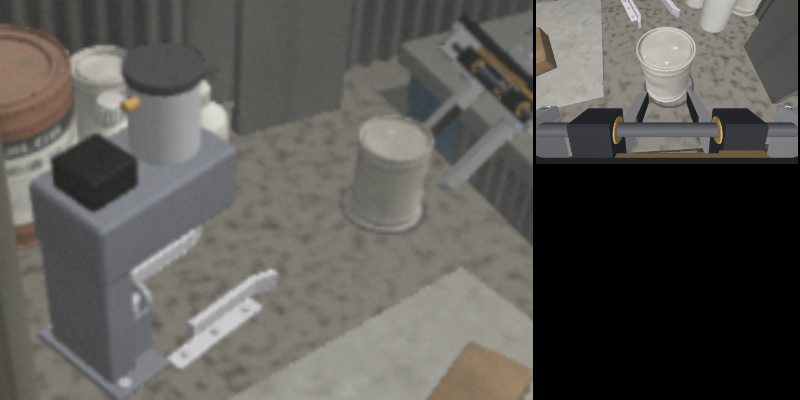

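The tin is still on its ring, with the fingers centred behind it (crop lid at (395,135)) and not touching yet. Now I'll plan the two pushing legs.

```bash
python3 - <<'E'
from st import *
R=rot(25,45)
for x,y in((-80,48),(-9,13.5)): print(go(s,p2w(x/1000,y/1000,.034),R))
E
```

```text
{'t': 4.0833, 'position': [0.5276, -0.2877, 0.037], 'ee_rot': [179.8012, -45.0303, 56.9526], 'ft_force': [0.1182, -0.4107, -0.4111], 'finger_gap': 0.055} press [-146.8   77.5]
(array([ 0.33 , -0.01 ,  0.358]), array([ 0.001, -0.   ,  0.001]))
(array([ 0.701, -0.002,  0.731]), array([ 0.001, -0.   ,  0.001]))
```

Emit:
jog_arm --pt "0.02 0 0.05 0 0 0" --pt "0.05 0 0.08 0 0 0" --pt "0.08 0 0.11 0 0 0" --pt "0.11 0 0.14 0 0 0" --pt "0.14 0 0.17 0 0 0" --pt "0.17 0 0.2 0 0 0" --pt "0.2 0 0.23 0 0 0" --pt "0.23 0 0.26 0 0 0" --pt "0.26 0 0.29 0 0 0" --pt "0.29 0 0.32 0 0 0" --pt "0.31 0 0.34 0 0 0" --pt "0.32 0 0.35 0 0 0"

```text
t: 5.08
position: [0.5665, -0.2272, 0.0333]
ee_rot: [179.9, -45.1, 56.9]
ft_force: [-1.2, -1.8, -0.1]
finger_gap: 0.0547
grasp_force: 1.0
```

```bash
cat >tin.py <<'E'
from st import *
from station import eyes
import cv2,sys
T={}
for n in("scene","wrist"):
    c=eyes.capture(n);a=np.ascontiguousarray(c["frame"][:,:,::-1]);T[n]=(c,a)
    # guess of the lid centre from the tool, then bright blob near it
    g0=proj(c,[*(s["position"][:2]+.032*np.array([.545,.839])),.095])
    m=(cv2.cvtColor(cv2.GaussianBlur(a,(3,3),0),cv2.COLOR_BGR2GRAY)>165).astype(np.uint8)
    k=[q for q in cv2.findContours(m,0,1)[0] if len(q)>=8]
    k=[q for q in k if np.linalg.norm(cv2.minEnclosingCircle(q)[0]-g0)<25]
    if k:
        q=max(k,key=cv2.contourArea);e=cv2.fitEllipse(cv2.convexHull(q));print(n,np.round(e[0],1),np.round(e[1],1),"lid press",np.round(w2p(onz(c,e[0],.095))*1000,1))
    print(n,"guess",g0.round(1))
    cv2.imwrite(f"pics/t_{n}.png",a)
E
python3 tin.py; python3 - <<'E'
from st import *
print(go(s,p2w(-.009,.0135,.034),rot(25,45)))
E
```

```text
{'t': 5.0833, 'position': [0.5665, -0.2272, 0.0333], 'ee_rot': [179.9249, -45.1075, 56.8712], 'ft_force': [-1.1645, -1.8387, -0.0659], 'finger_gap': 0.0547} press [-81.4  47.6]
scene [381.2 165.9] [11.8 20.9] lid press [-44.6  35.5]
scene guess [382.7 164.4]
wrist guess [319.7 119.9]
{'t': 5.1833, 'position': [0.5662, -0.2276, 0.0332], 'ee_rot': [179.9437, -45.1098, 56.8427], 'ft_force': [-0.7836, -0.148, -0.2951], 'finger_gap': 0.0543} press [-81.7  47.8]
(array([0.382, 0.002, 0.376]), array([ 0.   , -0.001,  0.   ]))
```

Emit:
jog_arm --pt "0.02 0 0.02 0 0 0" --pt "0.05 0 0.05 0 0 0" --pt "0.09 0 0.09 0 0 0" --pt "0.13 0 0.13 0 0 0" --pt "0.17 0 0.17 0 0 0" --pt "0.21 0 0.21 0 0 0" --pt "0.25 0 0.25 0 0 0" --pt "0.29 0 0.29 0 0 0" --pt "0.32 0 0.32 0 0 0" --pt "0.35 0 0.35 0 0 0" --pt "0.37 0 0.37 0 0 0" --pt "0.38 0 0.38 0 0 0"

```text
t: 6.18
position: [0.6105, -0.1599, 0.0332]
ee_rot: [179.9, -45.1, 56.9]
ft_force: [-2.1, -1.6, -0.5]
finger_gap: 0.0548
grasp_force: 1.5
```

```bash
python3 tin.py; python3 - <<'E'
import cv2,numpy as np
w=cv2.imread("pics/t_wrist.png");s=cv2.imread("pics/t_scene.png")
cv2.imwrite("pics/c3.png",np.hstack([cv2.resize(s[110:260,265:415],(400,400)),cv2.resize(w[0:260,190:450],(400,400))]))
E
```

```text
{'t': 6.1833, 'position': [0.6105, -0.1599, 0.0332], 'ee_rot': [179.9376, -45.097, 56.8521], 'ft_force': [-2.0703, -1.5979, -0.4763], 'finger_gap': 0.0548} press [-8.5 13.6]
scene [355.  172.7] [13.7 24.5] lid press [24.3  5.7]
scene guess [354.3 171.1]
wrist guess [319.6 119.9]
```

View pics/c3.png

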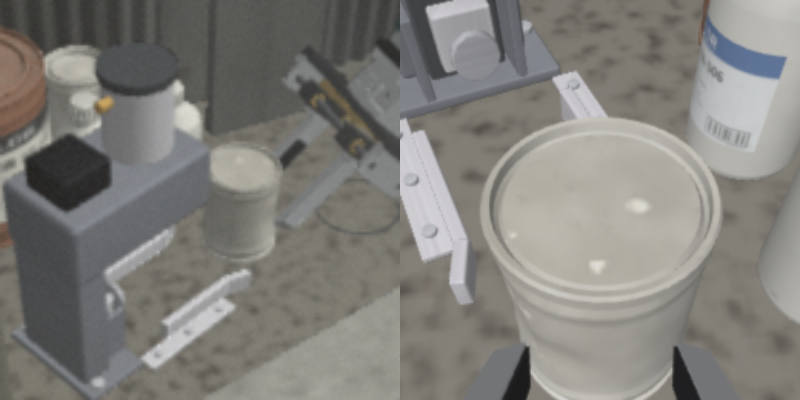

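The tin stands upright in front of the mouth, with its rim centred at crop (600,211), i.e. wrist pixel (320,137). The two lead-ins lie ahead on either side, and the stop carriage is at crop (475,50). I'll check the lid's position before the straight leg.

```bash
python3 - <<'E'
from st import *
import cv2
from station import eyes
c=eyes.capture("wrist");pickle.dump(c,open("pics/w3.pkl","wb"))
W=c;f=lambda x,y:(190+(x-400)*.65,y*.65)
for p in((600,118),(600,305),(481,208),(719,208),(600,209)): print(p,np.round(w2p(onz(W,f(*p),.095))*1000,1))
for n,p in(("ntip",(464,300)),("nbend",(457,255))): print(n,np.round(w2p(onz(W,f(*p),0))*1000,1))
print("bottle foot",np.round(w2p(onz(W,f(800,322),0))*1000,1), np.round(w2p(onz(W,f(757,178),0))*1000,1))
R=rot(25,45)
for x in(.02,.06,.09,.12): print(x,go(s,p2w(x,.0135,.034),R))
# body corners in press frame
for u in(-1,1):
  for v in(-1,1): 
    X=s["position"]+Ro.from_euler("xyz",s["ee_rot"],degrees=True).apply([v*.0375,u*.0885,-.097]);print(u,v,w2p(X).round(3),X[2].round(3))
E
```

```text
{'t': 6.2833, 'position': [0.6104, -0.1601, 0.0333], 'ee_rot': [179.9486, -45.1155, 56.8409], 'ft_force': [0.3576, -0.2414, -0.9605], 'finger_gap': 0.0547} press [-8.7 13.7]
(600, 118) [ 48.  -12.8]
(600, 305) [-18.9  18.4]
(481, 208) [26.6 36.5]
(719, 208) [ -3.4 -28.1]
(600, 209) [11.2  4.3]
ntip [62.2 53.9]
nbend [89.9 49.1]
bottle foot [-17.1 -87.4] [  70. -122.]
0.02 (array([ 0.126, -0.079,  0.12 ]), array([ 0.   , -0.001,  0.   ]))
0.06 (array([ 0.296, -0.192,  0.291]), array([ 0.   , -0.001,  0.   ]))
0.09 (array([ 0.424, -0.277,  0.42 ]), array([ 0.   , -0.001,  0.   ]))
0.12 (array([ 0.552, -0.361,  0.548]), array([ 0.   , -0.001,  0.   ]))
-1 -1 [-0.058  0.134] 0.075
-1 1 [-0.01   0.112] 0.128
1 -1 [-0.132 -0.026] 0.075
1 1 [-0.084 -0.049] 0.128
```

```bash
python3 - <<'E'
from st import *
for x,y,t in((.01,.01,47),(.025,.01,49),(.06,.01,52)): print(x,go(s,p2w(x,y,.034),rot(25,t)))
E
```

```text
{'t': 6.3333, 'position': [0.6103, -0.1603, 0.0334], 'ee_rot': [179.9546, -45.1238, 56.8257], 'ft_force': [-0.0115, 0.1651, -0.4841], 'finger_gap': 0.0547} press [-8.8 13.8]
0.01 (array([ 0.091, -0.03 ,  0.085]), array([0.   , 0.021, 0.   ]))
0.025 (array([ 0.155, -0.073,  0.15 ]), array([0.   , 0.043, 0.   ]))
0.06 (array([ 0.304, -0.171,  0.299]), array([0.   , 0.076, 0.   ]))
```

Emit:
jog_arm --pt "0.02 -0.01 0.02 0 0.005 0" --pt "0.04 -0.015 0.04 0 0.01 0" --pt "0.065 -0.022 0.06 0 0.015 0" --pt "0.09 -0.03 0.085 0 0.021 0" --pt "0.12 -0.05 0.115 0 0.032 0" --pt "0.155 -0.073 0.15 0 0.043 0" --pt "0.185 -0.093 0.18 0 0.05 0" --pt "0.215 -0.113 0.21 0 0.057 0" --pt "0.245 -0.133 0.24 0 0.064 0" --pt "0.275 -0.152 0.27 0 0.07 0" --pt "0.295 -0.165 0.29 0 0.076 0" --pt "0.304 -0.171 0.299 0 0.076 0"

```text
t: 7.33
position: [0.6236, -0.0924, 0.0335]
ee_rot: [-180.0, -52.0, 56.8]
ft_force: [-0.6, -2.1, -0.6]
finger_gap: 0.0546
grasp_force: 1.6
```

```bash
cat >lid.py <<'E'
from st import *
from station import eyes
import cv2
c=eyes.capture("wrist");a=np.ascontiguousarray(c["frame"][:,:,::-1]);cv2.imwrite("pics/wl.png",a)
Rm=Ro.from_euler("xyz",s["ee_rot"],degrees=True)
for x,y in((.09,.01),(.1,.01),(.11,.01),(.125,.01),(.14,.01)): print(x,y,go(s,p2w(x,y,.034),rot(25,52)))
E
python3 lid.py; python3 - <<'E'
import cv2
cv2.imwrite("pics/wl1.png",cv2.resize(cv2.imread("pics/wl.png")[0:260,190:450],(520,520)))
E
```

```text
{'t': 7.3333, 'position': [0.6236, -0.0924, 0.0335], 'ee_rot': [-179.9863, -51.9851, 56.7631], 'ft_force': [-0.6376, -2.0802, -0.6042], 'finger_gap': 0.0546} press [60.2 10.3]
0.09 0.01 (array([ 0.114, -0.082,  0.141]), array([ 0.,  0., -0.]))
0.1 0.01 (array([ 0.151, -0.11 ,  0.188]), array([ 0.,  0., -0.]))
0.11 0.01 (array([ 0.189, -0.138,  0.236]), array([ 0.,  0., -0.]))
0.125 0.01 (array([ 0.244, -0.181,  0.307]), array([ 0.,  0., -0.]))
0.14 0.01 (array([ 0.3  , -0.223,  0.378]), array([ 0.,  0., -0.]))
```

View pics/wl1.png

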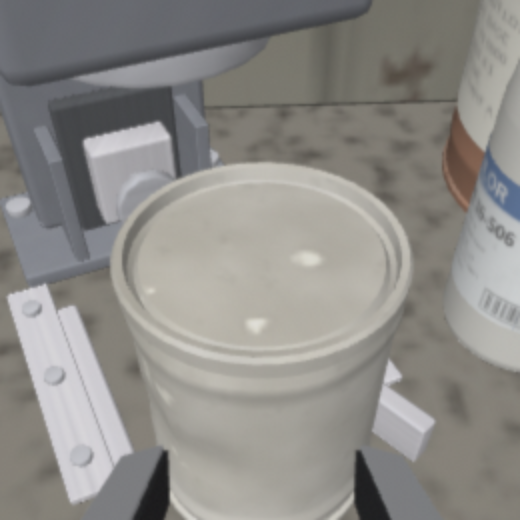

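The tin is entering between the rails: near rail at the left around (90,400), far lead-in at (405,420), stop carriage straight behind. The fingers are still centred on it, so I push on along the press axis.

Emit:
jog_arm --pt "0.01 -0.007 0.012 0 0 0" --pt "0.025 -0.018 0.03 0 0 0" --pt "0.04 -0.029 0.05 0 0 0" --pt "0.055 -0.04 0.068 0 0 0" --pt "0.07 -0.05 0.087 0 0 0" --pt "0.085 -0.061 0.105 0 0 0" --pt "0.1 -0.072 0.124 0 0 0" --pt "0.114 -0.082 0.141 0 0 0" --pt "0.127 -0.092 0.158 0 0 0" --pt "0.139 -0.101 0.173 0 0 0" --pt "0.148 -0.108 0.184 0 0 0" --pt "0.151 -0.11 0.188 0 0 0"

```text
t: 8.38
position: [0.6298, -0.0535, 0.0343]
ee_rot: [179.9, -51.9, 56.8]
ft_force: [-0.1, -1.5, -0.9]
finger_gap: 0.0546
grasp_force: 1.5
```

```bash
python3 lid.py
```

```text
{'t': 8.3833, 'position': [0.6298, -0.0535, 0.0343], 'ee_rot': [179.9338, -51.9348, 56.8373], 'ft_force': [-0.0958, -1.5319, -0.8703], 'finger_gap': 0.0546} press [99.7  9.7]
0.09 0.01 (array([-0.038,  0.025, -0.046]), array([0.   , 0.001, 0.   ]))
0.1 0.01 (array([-0.001, -0.003,  0.002]), array([0.   , 0.001, 0.   ]))
0.11 0.01 (array([ 0.037, -0.031,  0.05 ]), array([0.   , 0.001, 0.   ]))
0.125 0.01 (array([ 0.092, -0.073,  0.121]), array([0.   , 0.001, 0.   ]))
0.14 0.01 (array([ 0.148, -0.115,  0.192]), array([0.   , 0.001, 0.   ]))
```

Emit:
jog_arm --pt "0.004 -0.003 0.005 0 0 0" --pt "0.01 -0.007 0.012 0 0 0" --pt "0.016 -0.012 0.02 0 0 0" --pt "0.021 -0.016 0.027 0 0 0" --pt "0.026 -0.02 0.033 0 0 0" --pt "0.03 -0.022 0.038 0 0 0" --pt "0.034 -0.025 0.043 0 0 0" --pt "0.037 -0.028 0.047 0 0 0"

```text
t: 9.1
position: [0.6313, -0.0442, 0.0341]
ee_rot: [179.9, -51.9, 56.8]
ft_force: [-0.2, -2.6, -0.9]
finger_gap: 0.0548
grasp_force: 1.5
```

Emit:
jog_arm --pt "0.002 -0.001 0.002 0 0 0" --pt "0.004 -0.003 0.005 0 0 0" --pt "0.006 -0.004 0.007 0 0 0" --pt "0.007 -0.006 0.009 0 0 0" --pt "0.009 -0.007 0.012 0 0 0" --pt "0.011 -0.008 0.014 0 0 0"

```text
t: 9.6
position: [0.6317, -0.0414, 0.0341]
ee_rot: [179.9, -51.9, 56.8]
ft_force: [-1.0, -2.9, -0.3]
finger_gap: 0.0546
grasp_force: 1.5
```

Emit:
jog_arm --pt "0.002 -0.001 0.002 0 0 0" --pt "0.004 -0.003 0.005 0 0 0" --pt "0.006 -0.004 0.007 0 0 0" --pt "0.007 -0.006 0.009 0 0 0" --pt "0.009 -0.007 0.012 0 0 0" --pt "0.011 -0.008 0.014 0 0 0"

```text
t: 10.1
position: [0.6322, -0.0384, 0.0341]
ee_rot: [179.9, -51.9, 56.8]
ft_force: [-0.2, -1.8, -1.0]
finger_gap: 0.0545
grasp_force: 1.5
```

Emit:
jog_arm --pt "0.002 -0.001 0.002 0 0 0" --pt "0.004 -0.003 0.005 0 0 0" --pt "0.006 -0.004 0.007 0 0 0" --pt "0.007 -0.006 0.009 0 0 0" --pt "0.009 -0.007 0.012 0 0 0" --pt "0.011 -0.008 0.014 0 0 0"

```text
t: 10.6
position: [0.6327, -0.0356, 0.0341]
ee_rot: [179.9, -51.9, 56.8]
ft_force: [0.1, -2.6, -0.9]
finger_gap: 0.0542
grasp_force: 1.5
```

Emit:
jog_arm --pt "0.002 -0.001 0.002 0 0 0" --pt "0.004 -0.003 0.005 0 0 0" --pt "0.006 -0.004 0.007 0 0 0" --pt "0.007 -0.006 0.009 0 0 0" --pt "0.009 -0.007 0.012 0 0 0" --pt "0.011 -0.008 0.014 0 0 0"

```text
t: 11.1
position: [0.6331, -0.0327, 0.0341]
ee_rot: [179.9, -51.9, 56.8]
ft_force: [-0.0, -2.1, 0.1]
finger_gap: 0.0546
grasp_force: 1.5
```

Emit:
jog_arm --pt "0.002 -0.001 0.002 0 0 0" --pt "0.004 -0.003 0.005 0 0 0" --pt "0.006 -0.004 0.007 0 0 0" --pt "0.007 -0.006 0.009 0 0 0" --pt "0.009 -0.007 0.012 0 0 0" --pt "0.011 -0.008 0.014 0 0 0"

```text
t: 11.6
position: [0.6336, -0.03, 0.034]
ee_rot: [179.9, -51.9, 56.8]
ft_force: [-0.1, -2.9, -1.2]
finger_gap: 0.0548
grasp_force: 1.7
```

Emit:
jog_arm --pt "0.002 -0.001 0.002 0 0 0" --pt "0.004 -0.003 0.005 0 0 0" --pt "0.006 -0.004 0.007 0 0 0" --pt "0.007 -0.006 0.009 0 0 0" --pt "0.009 -0.007 0.012 0 0 0" --pt "0.011 -0.008 0.014 0 0 0"

```text
t: 12.1
position: [0.634, -0.027, 0.0341]
ee_rot: [179.9, -51.9, 56.8]
ft_force: [-0.4, -2.3, -1.8]
finger_gap: 0.0544
grasp_force: 1.7
```

```bash
python3 lid.py
```

```text
{'t': 12.1, 'position': [0.634, -0.027, 0.0341], 'ee_rot': [179.9024, -51.905, 56.8294], 'ft_force': [-0.3785, -2.3135, -1.8444], 'finger_gap': 0.0544} press [126.5   9.3]
0.09 0.01 (array([-0.138,  0.099, -0.174]), array([0.001, 0.001, 0.   ]))
0.1 0.01 (array([-0.101,  0.071, -0.127]), array([0.001, 0.001, 0.   ]))
0.11 0.01 (array([-0.063,  0.042, -0.079]), array([0.001, 0.001, 0.   ]))
0.125 0.01 (array([-0.007, -0.   , -0.008]), array([0.001, 0.001, 0.   ]))
0.14 0.01 (array([ 0.048, -0.042,  0.063]), array([0.001, 0.001, 0.   ]))
```

Emit:
jog_arm --pt "0.002 -0.001 0.002 0 0 0" --pt "0.004 -0.003 0.005 0 0 0" --pt "0.006 -0.004 0.007 0 0 0" --pt "0.007 -0.006 0.009 0 0 0" --pt "0.009 -0.007 0.012 0 0 0" --pt "0.011 -0.008 0.014 0 0 0"

```text
t: 12.65
position: [0.6345, -0.0241, 0.0341]
ee_rot: [179.9, -51.9, 56.8]
ft_force: [-1.0, -2.2, -1.4]
finger_gap: 0.0545
grasp_force: 1.7
```

Emit:
jog_arm --pt "0.002 -0.001 0.002 0 0 0" --pt "0.004 -0.003 0.005 0 0 0" --pt "0.006 -0.004 0.007 0 0 0" --pt "0.007 -0.006 0.009 0 0 0" --pt "0.007 -0.006 0.009 0 0 0"

```text
t: 13.07
position: [0.6347, -0.0225, 0.0339]
ee_rot: [179.9, -51.9, 56.8]
ft_force: [-0.2, -3.4, -0.9]
finger_gap: 0.0543
grasp_force: 2.0
```

Emit:
jog_arm --pt "0.002 -0.001 0.002 0 0 0" --pt "0.004 -0.003 0.005 0 0 0" --pt "0.006 -0.004 0.007 0 0 0" --pt "0.007 -0.006 0.009 0 0 0" --pt "0.007 -0.006 0.009 0 0 0"

```text
t: 13.48
position: [0.6351, -0.0221, 0.0334]
ee_rot: [179.8, -51.8, 56.8]
ft_force: [-1.9, -5.8, -0.4]
finger_gap: 0.0542
grasp_force: 3.4
```

Emit:
jog_arm --pt "0.002 -0.001 0.002 0 0 0" --pt "0.004 -0.003 0.005 0 0 0" --pt "0.006 -0.004 0.007 0 0 0" --pt "0.007 -0.006 0.009 0 0 0" --pt "0.007 -0.006 0.009 0 0 0"

```text
t: 13.9
position: [0.6355, -0.0216, 0.0331]
ee_rot: [179.7, -51.7, 56.7]
ft_force: [-3.6, -10.4, 1.5]
finger_gap: 0.0546
grasp_force: 5.4
```

The force climbed to 10 N while the tool hardly moved, so the stop is fully in. I'll hold briefly, then back straight off.

Emit:
jog_arm --pt "0.001 -0.001 0.001 0 0 0" --pt "0.001 -0.001 0.001 0 0 0" --pt "0.001 -0.001 0.001 0 0 0"

```text
t: 14.15
position: [0.6355, -0.0216, 0.0331]
ee_rot: [179.7, -51.7, 56.7]
ft_force: [-4.3, -11.0, 2.7]
finger_gap: 0.0543
grasp_force: 5.6
```

Emit:
jog_arm --pt "-0.008 0.006 -0.01 0 0 0" --pt "-0.016 0.012 -0.02 0 0 0" --pt "-0.03 0.015 -0.037 0 0 0" --pt "-0.05 0.015 -0.062 0 0 0" --pt "-0.08 0.015 -0.1 0 0 0" --pt "-0.12 0.015 -0.152 0 0 0" --pt "-0.16 0.015 -0.204 0 0 0" --pt "-0.2 0.015 -0.256 0 0 0" --pt "-0.24 0.015 -0.307 0 0 0" --pt "-0.28 0.015 -0.358 0 0 0" --pt "-0.3 0.015 -0.384 0 0 0" --pt "-0.3 0.015 -0.384 0 0 0"

```text
t: 15.15
position: [0.5964, -0.0825, 0.0338]
ee_rot: [179.9, -51.8, 56.7]
ft_force: [0.3, -0.2, -1.3]
finger_gap: 0.0549
grasp_force: 0.0
```

```bash
python3 lid.py|head -1; python3 - <<'E'
import cv2,numpy as np
from station import eyes
s=eyes.capture("scene")["frame"][:,:,::-1];w=cv2.imread("pics/wl.png")
cv2.imwrite("pics/end.png",np.hstack([cv2.resize(s[110:260,255:405],(400,400)),cv2.resize(w[0:260,190:450],(400,400))]))
E
```

```text
{'t': 15.15, 'position': [0.5964, -0.0825, 0.0338], 'ee_rot': [179.8918, -51.8278, 56.7096], 'ft_force': [0.2918, -0.2458, -1.2567], 'finger_gap': 0.0549} press [66.2 38.7]
```

View pics/end.png

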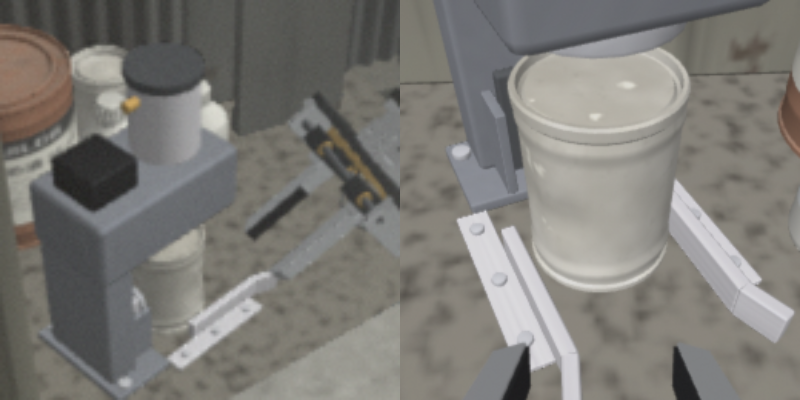

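The tin stands upright under the head between the rails (crop (600,170)) with its lid on. The fingers are clear of it and the bottles haven't moved. I'm handing it in.

```bash
python3 -c "
from station import order
print(order.job_done())"
```

```text
the job is handed in; nothing more can be done
None
```

The paint tin was slid without lifting into the press until the stop went hard at about 11 N wrist force; it stands upright there between the rails, lid on, the bottles by the press were not disturbed, and the job is handed in at about 15 s (no verdict was returned).

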